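# Thread a hose elbow into a vacuum manifold

### The arm

A 6-joint arm with a two-finger parallel gripper is mounted at the origin on the work surface. World frame = base frame: x ahead of the robot, y to its left, z up, the work surface at z = 0. Lengths are in m, angles in rad, forces in N, time in s.
With the tool pointing down it reaches from about 0.425 to 0.925 m from the base axis. Payload 12.5 kg.
Tool frame: the origin (TCP) lies at the centre of the arm's flange, where the gripper is bolted on; the fingertips stand 173 mm ahead of it and the grasp point (between the pads) lies 155 mm ahead of it (arm.grip_depth is the distance from the TCP to the grasp point, in m); z points along the fingers, y is the direction in which the jaws open and shut (so a half turn about z gives the same grasp; the last joint's range is limited). The gripper opens to 85 mm and grips with 20 to 120 N. Pads are 22 mm wide; open, the fingers measure 114 mm over their backs; the gripper's body (76 mm by 85 mm) begins 54 mm behind the grasp point. The pads swing forward as they close: fully open they stand 13 mm farther back than shut.
Start: joints at [-1.416, 0.491, 1.559, -0, 1.092, -0.106], TCP at [0.161, -0.604, 0.405] pointing down, gripper open.
Joint ranges: [-3.1, 3.1], [-0.84, 2.19], [0.05, 2.79], [-1.13, 4.28], [0.06, 2.93], [-2.69, 2.69]. Speed limits (rad/s): [2.22, 2.22, 2.79, 3.14, 3.14, 3.14].

### API

Orientations are given as a unit quaternion [x, y, z, w].
In Python, from bench import get_obs, viewer, order, arm gives the robot as it stands. The module is installed in compiled form; this text tells all that it offers.
- The arm moves only by the tool arm_command, never from a script. Its argument "commands" is a list of rows, each a list of 3 entries, a list of its own where there are three numbers: the opening, from 0 (shut) to 1 (fully open), then the shift along the world's x, y, z in mm, then the turn about the world's z in degrees. In form: [[hand, [x, y, z], twist], ...]. A call has 1 to 8 rows; each row shifts and turns the commanded pose from where the row before left it; what a row does not reach is not made up. A row lasts 1/10 s, in which the tool goes at most 50 mm and 8.59 degrees, less where a joint would pass 70% of its speed; a pose out of reach is approached as far as the arm can. A call is refused whole if a number of a shift passes 50 or a number of a turn 8.59, either way. A call with a gripper value outside its range is refused whole. The fingers move at their own pace and stop on an object; the grip force is fixed at half the most. Time passes only in rows, so rows that do not move let the fingers close. It gives the time, the measured TCP pose, the force and the opening at its end, in the units of the state.
- get_obs(): the state, without advancing time (a new reading comes with each control period).
- viewer.camera(name): name is "scene" or "top" or "wrist"; returns the picture (480x640x3 uint8, red, green, blue); there is no depth.
- viewer.camera_model(name): a dict with "fx", "fy", "cx", "cy" (pixels), "camera_from_world" (4x4, takes a point from world to camera coordinates); the wrist camera has in their place "T_tool_cam" (4x4, takes a point from camera to tool coordinates, whose origin is the TCP and whose axes are the flange's). Camera axes: x right, y up, looking along -z (the intrinsics and any distortion apply to the point x, -y, -z); pixel columns grow to the right and rows downward; lengths in m; the calibration is good to about 2 mm. A picture is of the moment at which its call begins: read the wrist's pose just before it. camera_model takes no time and is no camera call.
- order.hand_in(): hands the job in, once; it reports no verdict.
The state is a dict: "t": time; "qpos": joint angles; "qd": joint speeds; "tau": joint torques, N m; "eef_pos": TCP position; "tcp_rot": TCP orientation; "ft_force": force on the tool from outside, world axes, zero at the start; "torque": the same for the moment, N m; "opening": finger opening in m.
Only numpy, scipy, OpenCV 4.12 (cv2) and the standard library are available. Lean on these libraries where they do the work, as an engineer would, in place of code of your own. Each camera call takes 0.05 s, during which the arm holds its last target.

### The job

Take the blue hose elbow out of its wooden holder, thread it into the manifold held in the vise by feeling gently for the start of the thread, and turn it clockwise until the rubber gasket resists and is squeezed. Stop with the hose outlet lined up over the yellow pointer and let go. Never force it: a light push of 5 to 10 N is enough; leave the other things on the bench where they are.

Things in the scene. Friction and masses are not known exactly. Their poses are not given: they have to be found in the camera images.
- elbow: Blue hose elbow, 160 g, upright in a hole of a wooden holder (100 x 100 x 32 mm), its flange on the holder's top. Origin: bottom centre of the brass stem, z up along the stem. Stem 20 mm thick, tapering to 10 mm over its lowest 8 mm. Steel flange 54 mm wide, 28.5 to 33.5 mm above the origin. The hose outlet, 18 mm thick, leaves along +x at height 52 mm.
- grip (a point): Centre of the elbow's blue square body (30 x 30 mm, from 33.5 to 72 mm above the elbow's origin), 55 mm above the origin on its axis. To be gripped from above across its flat +y and -y faces, 30 mm apart.
- lugs (a point): Centre of the elbow's two brass thread lugs, 15 mm above the elbow's origin; the lugs are 4 mm thick and wide, flat below and rounded above, and stick out along the elbow's +y and -y to 19 mm from its axis.
- outlet (a point): Tip of the elbow's hose outlet: 62 mm along the elbow's +x from its axis, 52 mm above its origin.
- port: Fixed aluminium manifold block 76 x 76 mm, top 50 mm above the table, clamped in a low green vise (160 x 190 mm; nothing higher than the block's top but gasket and pointer). Origin on the table under the thread's axis, z up, +x towards the yellow pointer. With the lugs resting on the thread's lip the elbow's origin is 37 mm above the table, fully threaded about 24.5 to 25 mm.
- mouth (a point): Centre of the brass thread's mouth, level with the block's top: a 22 mm hole in a lip with two opposite entry slots (27 degrees wide, 44 mm across). Where the slots lie differs from time to time: the lugs drop through when the elbow's +x points 48 to 88 degrees anticlockwise (from above) of the pointer, with about 3 degrees of play either way; find it by feel.
- gasket_top (a point): Centre of the top of the rubber gasket, 6 mm above the block: a ring of 42 to 56 mm diameter, springy (3 N per mm, 5 mm travel). After the lugs have dropped through, the elbow's flange meets it with the elbow's origin 27.5 mm above the table. All contact forces between elbow and manifold, the thread's own squeeze (about 15 to 20 N) included, must stay below 40 N in sum.
- ramp (a point): Point on the thread's axis under the lip. Turned clockwise from the drop-in angle, the lugs meet the lip's ramp between 5 and 42 degrees, which draws the elbow down 3 mm against the gasket (the grip must follow it down); beyond, the lip runs level and friction holds the elbow (turning moment 0.1 to 0.4 N m). Hard stop about 145 degrees past the drop-in angle; anticlockwise a stop blocks it.
- mark (a point): Point on the yellow pointer (8 mm wide bar, top 54 mm above the table) 62 mm from the thread's axis: the outlet's tip must end straight above it.
- glue: Bystander: green glue bottle with an orange cap, 52 mm wide, 130 mm tall; origin at its foot.
- plug: Bystander: brass plug standing on the bench, 32 mm wide, 32 mm tall; origin at its foot.
- coupler: Bystander: steel hose coupler standing on the bench, 26 mm wide, 38 mm tall; origin at its foot.
- bridge: Bystander: dark wooden bridge blank 30 x 160 x 12 mm lying flat; origin under its centre.
- driver: Bystander: red-handled screwdriver lying on the bench.
- jar: Bystander: jar, 64 mm wide, 75 mm tall; origin at its foot.
- brush: Bystander: brush lying on the bench.
Not all that is in view belongs to the job. What is shaped like the port but pink is not meant.

How it is judged:
On the way, in this order (a step that is already met when the one before it is completed fails the run):
1. the lugs have dropped through the slots of the thread (horizontal distance between elbow and mouth below 0.004 m and z of elbow in the frame of port below 0.0305 m), for 0.1 s.
2. the elbow is threaded in against the gasket and its outlet stands over the pointer (horizontal distance between outlet and mark below 0.009 m and z of elbow in the frame of port below 0.0257 m), for 0.1 s.
At the end, for the whole second after the job is handed in: The elbow sits upright (within 4.5 degrees) and still in the manifold's thread, its axis within 4 mm of the thread's, its origin at most 25.7 mm above the table (gasket squeezed by the thread), the tip of its outlet within 9 mm (about 8 degrees) of straight above the mark on the pointer (all of step 2 and horizontal distance between elbow and mouth below 0.004 m and angle between elbow's own z axis and vertical below 0.08 rad and linear speed of elbow below 0.01 m/s); the robot touches nothing.
It fails at once if the elbow was forced: over 40 N of contact force, squeeze included, between elbow and manifold (contact force between elbow and port above 40 N).
It fails at once if another thing on the bench was moved by more than 20 mm (distance of any of glue, plug, coupler, bridge, driver, jar, brush from where it was at the start of the episode above 0.02 m).
It also fails if it takes over 72 s, if anything falls off the work surface, if the arm or the gripper's body presses on something with over 40 N, if the wrist force passes 120 N, or if a joint passes its speed limit or range.

## Working session

There is one attempt and no reset: what is moved stays moved. The work goes in short steps, Python scripts to look and compute and a tool call to move; the robot and the scene stay as the last step left them, time stands still between calls to the robot, and variables do not carry over. Pictures are saved under pics/ and viewed, and the job is handed in when it is done.

Besides the shell and the picture viewer there is one more tool, called after "Request:" as name(argument=value, ...), one argument or row to a line, values as JSON. arm_command: Moves the arm, as the interface text tells. Its arguments: {"type":"object","properties":{"commands":{"type":"array"}},"required":["commands"]}

```bash
mkdir -p pics; ls; python3 - <<'E'
from bench import get_obs, viewer, order, arm
import cv2
o=get_obs()
for k,v in o.items(): print(k,v)
for n in ("scene","top","wrist"):
    im=viewer.camera(n); cv2.imwrite(f"pics/{n}0.png",im[:,:,::-1]); 
    m=viewer.camera_model(n); print(n,m)
E
```

```text
pics
t 0.0
qpos [-1.41561259e+00  4.91543905e-01  1.55949583e+00 -1.73082618e-05
  1.09168108e+00 -1.05645992e-01]
qd [ 0.00094362  0.00149851 -0.00146047  0.00011129  0.00124611  0.00042867]
tau [ 2.46144933e-03 -6.18449235e+01 -2.61591518e+01 -1.14897884e-04
  4.04975537e-03  1.65766323e-05]
eef_pos [ 0.16116176 -0.60381325  0.40412138]
tcp_rot [ 9.91507350e-01  1.30049436e-01 -2.16453527e-05 -5.63719202e-04]
ft_force [-0.16463262 -0.10113242 -0.03345415]
torque [ 0.0165036  -0.02557119 -0.01292511]
opening 0.08555475585443177
scene {'fx': 500.10144023242515, 'fy': 500.10144023242515, 'cx': 312.15241646049395, 'cy': 244.50382076620406, 'camera_from_world': array([[-0.80849409,  0.58810494,  0.02167699,  0.40355653],
       [-0.33937741, -0.49601662,  0.79924369,  0.11194441],
       [ 0.48079131,  0.63882712,  0.60061604, -1.32385462],
       [ 0.        ,  0.        ,  0.        ,  1.        ]])}
top {'fx': 440.0878851301632, 'fy': 440.0878851301632, 'cx': 323.86707761199483, 'cy': 241.13993212300875, 'camera_from_world': array([[ 0.00167361, -0.99998002,  0.00609632, -0.00342263],
       [ 0.99486694,  0.00228181,  0.10116604, -0.51240977],
       [-0.10117793,  0.00589572,  0.99485088, -0.97317968],
       [ 0.        ,  0.        ,  0.        ,  1.        ]])}
wrist {'fx': 346.1537049527279, 'fy': 346.1537049527279, 'cx': 320.5461640739255, 'cy': 245.07981271910236, 'T_tool_cam': array([[-9.98005586e-04,  9.48139274e-01,  3.17853616e-01,
         8.29513597e-02],
       [ 9.99999192e-01,  1.19662424e-03, -4.29636951e-04,
         4.25397262e-04],
       [-7.87707009e-04,  3.17852930e-01, -9.48139702e-01,
         3.05156493e-02],
       [ 0.00000000e+00,  0.00000000e+00,  0.00000000e+00,
         1.00000000e+00]])}
```

View pics/top0.png

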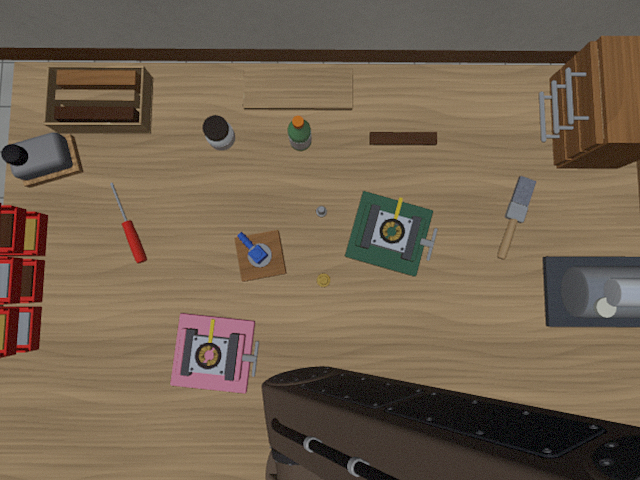

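View pics/scene0.png

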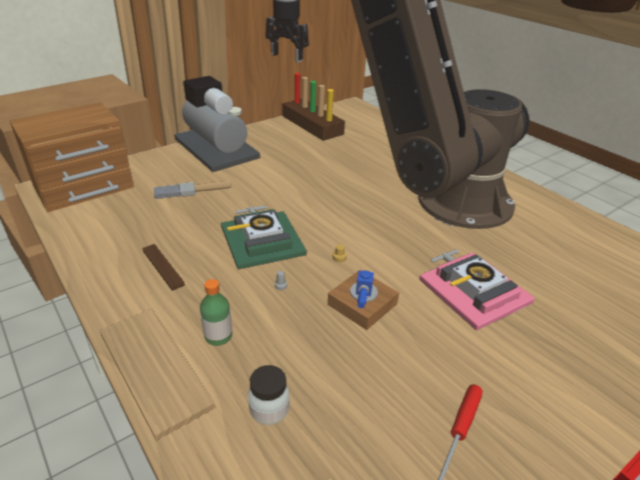

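View pics/wrist0.png

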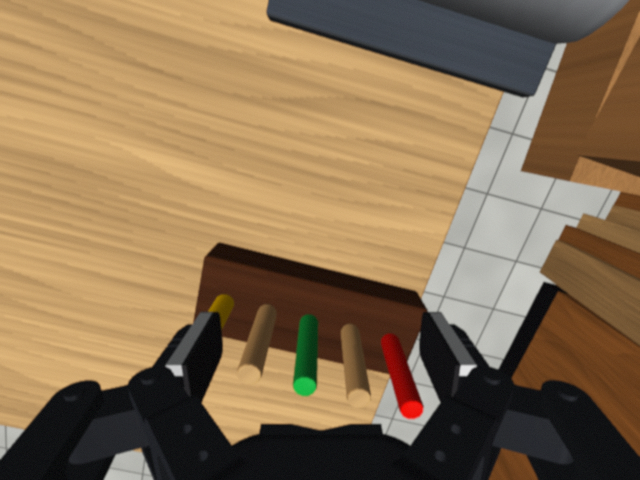

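The top view shows the elbow at about (259,254) with its outlet towards (240,237). The green-vise port is at (392,231) with its pointer towards (400,200), and the pink decoy is at (210,355). I'll zoom in next.

```bash
cat > h.py <<'E'
import numpy as np, cv2
from bench import get_obs, viewer, order, arm
from scipy.spatial.transform import Rotation as R
def cam(name,obs=None):
    m=viewer.camera_model(name)
    if name=="wrist":
        T=np.eye(4);T[:3,:3]=R.from_quat(obs["tcp_rot"]).as_matrix();T[:3,3]=obs["eef_pos"]
        W=np.linalg.inv(T@m["T_tool_cam"])
    else: W=m["camera_from_world"]
    return m,W
def proj(name,p,obs=None):
    m,W=cam(name,obs); q=W[:3,:3]@np.asarray(p,float)+W[:3,3]
    return np.array([m["cx"]+m["fx"]*q[0]/-q[2], m["cy"]-m["fy"]*q[1]/-q[2]])
def unproj(name,px,z,obs=None):
    m,W=cam(name,obs); d=np.array([(px[0]-m["cx"])/m["fx"],-(px[1]-m["cy"])/m["fy"],-1])
    C=-W[:3,:3].T@W[:3,3]; d=W[:3,:3].T@d
    return C+d*(z-C[2])/d[2]
def crop(im,x0,y0,x1,y1,s,fn):
    cv2.imwrite(fn,cv2.resize(im[y0:y1,x0:x1,::-1],None,fx=s,fy=s,interpolation=cv2.INTER_CUBIC))
E
python3 - <<'E'
from h import *
im=cv2.imread("pics/top0.png")[:,:,::-1]
a=cv2.resize(im[215:295,220:300,::-1],None,fx=5,fy=5,interpolation=2)
b=cv2.resize(im[185:265,350:430,::-1],None,fx=5,fy=5,interpolation=2)
cv2.imwrite("pics/topz.png",np.hstack([a,b]))
im=cv2.imread("pics/scene0.png")[:,:,::-1]
a=cv2.resize(im[255:335,320:400,::-1],None,fx=5,fy=5,interpolation=2)
b=cv2.resize(im[195:275,220:300,::-1],None,fx=5,fy=5,interpolation=2)
cv2.imwrite("pics/scz.png",np.hstack([a,b]))
E
```

```text
(no output)
```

View pics/topz.png

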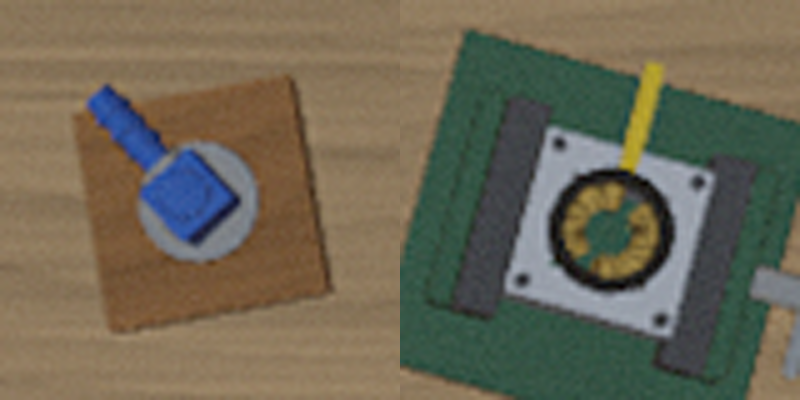

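View pics/scz.png

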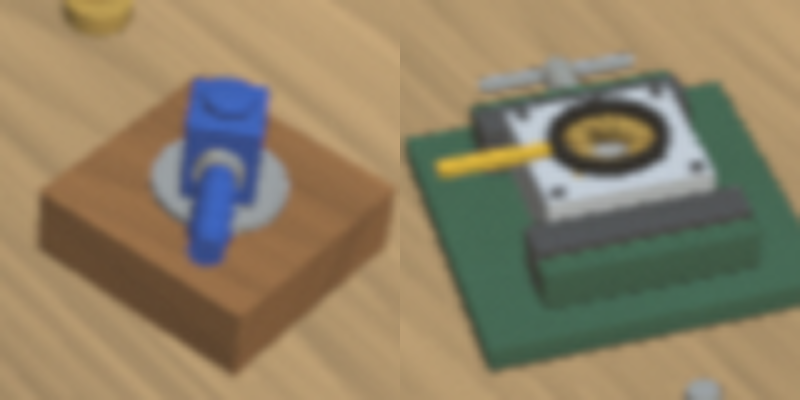

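```bash
python3 - <<'E'
from h import *
c=unproj("top",(220+198/5,215+201/5),.037); print("flange",c)
t=unproj("top",(220+189/5,215+195/5),.0755); print("bodytop",t)
tip=unproj("top",(220+100/5,215+100/5),.0555);print("tip",tip, np.linalg.norm(tip[:2]-t[:2]))
print("yaw",np.degrees(np.arctan2(*(tip-c)[1::-1])),np.degrees(np.arctan2(*(tip-t)[1::-1])))
p=unproj("top",(350+(610-400)/5,185+230/5),.056);print("gasket",p)
q=unproj("top",(350+(655-400)/5,185+66/5),.054);print("ptr end",q,np.linalg.norm((q-p)[:2]),np.degrees(np.arctan2(*(q-p)[1::-1])))
print("scene gasket",unproj("scene",(220+(608-400)/5,195+138/5),.056))
print("scene ptr",unproj("scene",(220+(440-400)/5,195+168/5),.054))
print("scene flange",unproj("scene",(320+220/5,255+185/5),.037))
for s in ((636,188),(588,263)):
  a=unproj("top",(350+(s[0]-400)/5,185+s[1]/5),.05);print("slot",np.degrees(np.arctan2(*(a-p)[1::-1])))
E
```

```text
flange [0.47936643 0.14130949 0.037     ]
bodytop [0.47927693 0.13981883 0.0755    ]
tip [0.52259064 0.18260078 0.0555    ] 0.060879983498966686
yaw 43.689838230485876 44.64612143784661
gasket [ 0.53222545 -0.15270903  0.056     ]
ptr end [ 0.60625397 -0.17416372  0.054     ] 0.07707480420916347 -16.16246070599151
scene gasket [ 0.53353655 -0.1487981   0.056     ]
scene ptr [ 0.60587568 -0.17305404  0.054     ]
scene flange [0.47972537 0.14446716 0.037     ]
slot -33.16488744137222
slot 147.29353607614604
```

Request:
arm_command(
  commands=[
    [1, [27, 38, 0], 4],
    [1, [27, 38, 0], 4],
    [1, [27, 38, 0], 4],
    [1, [27, 38, 0], 4],
    [1, [27, 38, 0], 4],
    [1, [27, 38, 0], 4],
    [1, [27, 38, 0], 4],
    [1, [27, 38, 0], 0],
  ],
)

```text
t: 0.95
eef_pos: [0.3779, -0.2982, 0.4048]
tcp_rot: [0.93, 0.367, 0.0, 0.0]
ft_force: [0.7, 0.2, -0.4]
opening: 0.0852
```

Request:
arm_command(
  commands=[
    [1, [27, 38, -15], 1],
    [1, [27, 38, -15], 0],
    [1, [27, 38, -15], 0],
    [1, [27, 38, -15], 0],
    [1, [0, 0, -10], 0],
    [1, [0, 0, 0], 0],
    [1, [0, 0, 0], 0],
  ],
)

```text
t: 1.65
eef_pos: [0.4849, -0.1485, 0.3348]
tcp_rot: [0.927, 0.374, -0.0, -0.0]
ft_force: [0.2, -0.0, 0.0]
opening: 0.0852
```

```bash
python3 - <<'E'
from h import *
o=get_obs();im=viewer.camera("wrist");cv2.imwrite("pics/w1.png",im[:,:,::-1])
import pickle;pickle.dump(o,open("o1.pkl","wb"))
print(o["t"],o["eef_pos"],o["tcp_rot"],o["qd"],o["ft_force"])
print(proj("wrist",(.5325,-.1515,.056),o))
E
```

```text
1.65 [ 0.48490194 -0.14846021  0.33481419] [ 9.27457353e-01  3.73928881e-01 -2.00686774e-04 -1.01621679e-04] [-0.01936993 -0.01485785 -0.00400576  0.00126272  0.00177177  0.00218513] [ 0.19020779 -0.03349695  0.01693914]
[367.68280674 201.94575935]
```

View pics/w1.png

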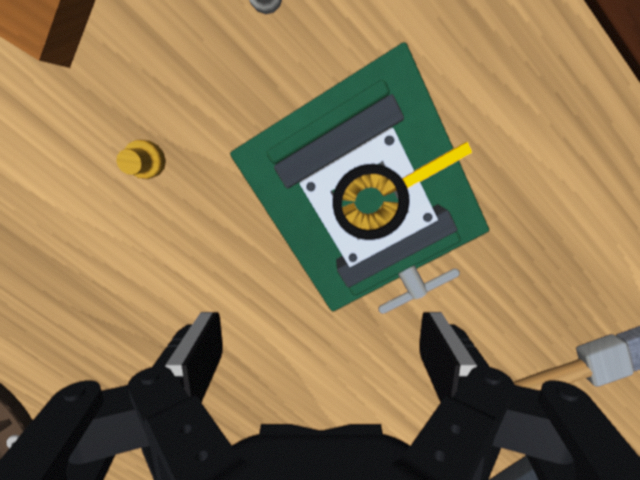

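```bash
python3 - <<'E'
from h import *
import pickle;o=pickle.load(open("o1.pkl","rb"))
im=cv2.imread("pics/w1.png")
crop(im[:,:,::-1],320,150,420,250,6,"pics/w1z.png")
hsv=cv2.cvtColor(im,cv2.COLOR_BGR2HSV)
# gasket dark
g=(im.max(2)<45).astype(np.uint8); g[:, :300]=0;g[:,440:]=0;g[:150]=0;g[250:]=0
n,l,s,c=cv2.connectedComponentsWithStats(g)
i=1+np.argmax(s[1:,4]); cnt=cv2.findContours((l==i).astype(np.uint8),0,1)[0][0]
e=cv2.fitEllipse(cnt);print(s[i],e)
G=unproj("wrist",e[0],.056,o);print("gasket",G)
y=cv2.inRange(hsv,(24,200,170),(32,255,255)); y[:130]=0;y[200:]=0;y[:,:405]=0;y[:,490:]=0
yy,xx=np.nonzero(y);P=np.array([unproj("wrist",(a,b),.054,o)[:2] for a,b in zip(xx,yy)])
m=P.mean(0);u=np.linalg.svd(P-m)[2][0];u*=np.sign(u[0]);print(len(P),m,"yaw bar",np.degrees(np.arctan2(u[1],u[0])),"yaw from G",np.degrees(np.arctan2(*(m-G[:2])[::-1])))
# range along
print(((P-G[:2])@u).min(),((P-G[:2])@u).max(), "perp",np.cross(u,G[:2]-m))
E
```

```text
[ 334  165   74   74 1691] ((370.3815002441406, 201.35467529296875), (72.08432006835938, 74.5254898071289), 53.377647399902344)
gasket [ 0.53415749 -0.15259813  0.056     ]
822 [ 0.58541242 -0.16818555] yaw bar -15.947219946917905 yaw from G -16.915333153408355
0.027770252599039796 0.07752295045168626 perp 0.000905162452460381<stdin>:16: DeprecationWarning: Arrays of 2-dimensional vectors are deprecated. Use arrays of 3-dimensional vectors instead. (deprecated in NumPy 2.0)
```

View pics/w1z.png

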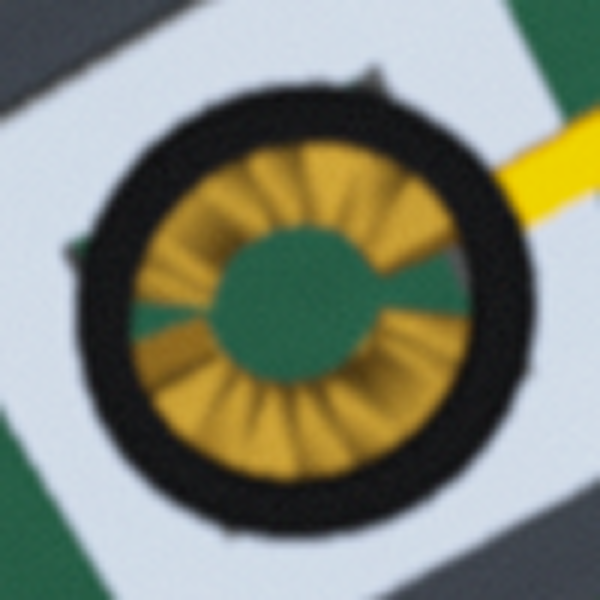

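```bash
python3 - <<'E'
from h import *
import pickle;o=pickle.load(open("o1.pkl","rb"))
G=np.array([.5338,-.1525])
f=lambda a:unproj("wrist",(320+a[0]/6,150+a[1]/6),.05,o)[:2]
for n,p in dict(Ru=(455,238),Rl=(470,317),Lu=(135,300),Ll=(150,388),Llwall=(135,342),Rin_u=(382,275),Rin_l=(380,308),Lin_u=(210,305),Lin_l=(215,348)).items():
    d=f(p)-G;print(n,np.degrees(np.arctan2(d[1],d[0])).round(1),np.linalg.norm(d).round(4))
c=f((297,303));print(c)
p=proj("wrist",(*G,.05),o);print((p-[320,150])*6)
E
```

```text
Ru -24.7 0.021
Rl -51.7 0.0222
Lu 133.9 0.0196
Ll 166.5 0.0207
Llwall 149.1 0.0202
Rin_u -30.1 0.0113
Rin_l -51.4 0.0109
Lin_u 137.3 0.0103
Lin_l 166.5 0.0112
[ 0.5338841  -0.15312852]
[293.00366268 300.00482919]
```

The gasket centre is at (0.534, -0.1526), the pointer yaw is about -16.5°, and the slots are near -34°, so the drop-in elbow yaw is about 56°. I'll look at the elbow next.

Request:
arm_command(
  commands=[
    [1, [-5, 40, 0], 0],
    [1, [-5, 40, 0], 0],
    [1, [-5, 40, 0], 0],
    [1, [-5, 40, 0], 0],
    [1, [-5, 40, 0], 0],
    [1, [-10, 40, 0], 0],
    [1, [0, 18, 0], 0],
    [1, [0, 0, 0], 0],
  ],
)

```text
t: 2.5
eef_pos: [0.45, 0.1108, 0.3355]
tcp_rot: [0.927, 0.375, 0.001, 0.0]
ft_force: [0.3, 0.6, 0.2]
opening: 0.0853
```

```bash
python3 - <<'E'
from h import *
o=get_obs();im=viewer.camera("wrist");cv2.imwrite("pics/w2.png",im[:,:,::-1])
import pickle;pickle.dump(o,open("o2.pkl","wb"))
print(o["t"],o["eef_pos"],o["tcp_rot"],np.abs(o["qd"]).max(),o["ft_force"])
p=proj("wrist",(.4794,.141,.0755),o);print(p)
x,y=int(p[0]),int(p[1]);x0,y0=x-75,max(0,y-75);print(x0,y0)
crop(im,x0,y0,x0+150,y0+150,4,"pics/w2z.png")
E
```

```text
2.5 [0.44999334 0.11078305 0.33554918] [9.27194255e-01 3.74579995e-01 7.67340565e-04 2.26925777e-04] 0.05186326030180301 [0.3323479  0.61448617 0.19037102]
[316.60047257 193.45590317]
241 118
```

View pics/w2z.png

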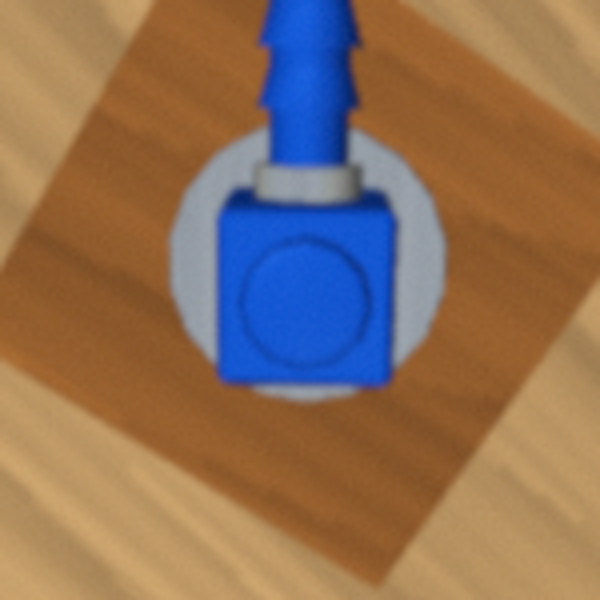

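```bash
python3 - <<'E'
from h import *
import pickle;o=pickle.load(open("o2.pkl","rb"))
im=cv2.imread("pics/w2.png");hsv=cv2.cvtColor(im,cv2.COLOR_BGR2HSV)
f=lambda a,z:unproj("wrist",(241+a[0]/4,118+a[1]/4),z,o)[:2]
b=f((305,302),.0755);fl=f((307,263),.037);print(b,fl)
m=cv2.inRange(hsv,(100,150,60),(125,255,255)); m[300:]=0
ys=[y for y in range(60,240) if m[y].any()];print(ys[0],ys[-1])
for y in range(ys[0],ys[-1],8):
    x=np.nonzero(m[y])[0];print(y,x.min(),x.max(),(x.min()+x.max())/2)
tip=unproj("wrist",(318.6,ys[0]+1),.0555,o)[:2]
d=tip-b;print(tip,np.linalg.norm(d),np.degrees(np.arctan2(d[1],d[0])))
for e in [((218,215),(220,380)),((392,215),(389,380))]:
    d=f(e[0],.0755)-f(e[1],.0755);print(np.degrees(np.arctan2(d[1],d[0])))
print("toolx yaw",2*np.degrees(np.arctan2(o["tcp_rot"][1],o["tcp_rot"][0])))
E
```

```text
[0.47967887 0.14066788] [0.48029974 0.14111151]
94 213
94 315 320 317.5
102 309 327 318.0
110 307 329 318.0
118 309 327 318.0
126 307 329 318.0
134 309 327 318.0
142 307 329 318.0
150 309 326 317.5
158 309 326 317.5
166 299 335 317.0
174 296 339 317.5
182 296 339 317.5
190 296 338 317.0
198 296 338 317.0
206 296 338 317.0
[0.52510038 0.18313196] 0.06217967000863407 43.07266489138358
43.330435172851274
43.85000626151929
toolx yaw 43.996727548721275
```

Request:
arm_command(
  commands=[
    [1, [15, 15, 0], 0],
    [1, [15, 15, 0], -0.5],
    [1, [0, 0, -30], 0],
    [1, [0, 0, -30], 0],
    [1, [0, 0, -30], 0],
    [1, [0, 0, -20], 0],
    [1, [0, 0, -10], 0],
    [1, [0, 0, 0], 0],
  ],
)

```text
t: 3.35
eef_pos: [0.4805, 0.1389, 0.2141]
tcp_rot: [0.929, 0.369, -0.001, -0.0]
ft_force: [-0.5, -0.0, -0.2]
opening: 0.086
```

```bash
python3 - <<'E'
from h import *
o=get_obs();im=viewer.camera("wrist");cv2.imwrite("pics/w3.png",im[:,:,::-1])
print(o["t"],o["eef_pos"],o["tcp_rot"],o["ft_force"],o["torque"])
E
```

```text
3.35 [0.48051731 0.13887776 0.21408889] [ 9.29324559e-01  3.69263176e-01 -7.47381934e-04 -1.09401319e-04] [-0.45991057 -0.03124711 -0.18188047] [-0.0249511  -0.06268408  0.00209811]
```

View pics/w3.png

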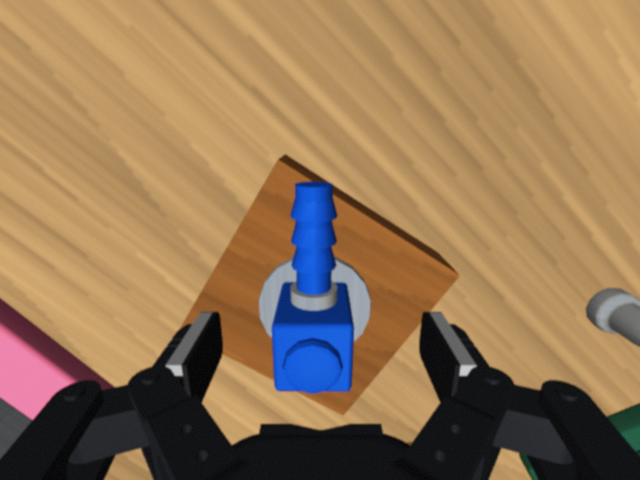

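Request:
arm_command(
  commands=[
    [1, [-0.5, 2, 0], 0],
    [0, [0, 0, 0], 0],
    [0, [0, 0, 0], 0],
    [0, [0, 0, 0], 0],
    [0, [0, 0, 0], 0],
    [0, [0, 0, 0], 0],
    [0, [0, 0, 0], 0],
    [0, [0, 0, 0], 0],
  ],
)

```text
t: 4.2
eef_pos: [0.4797, 0.1422, 0.2152]
tcp_rot: [0.929, 0.37, 0.0, 0.0]
ft_force: [-1.1, 1.1, 5.4]
opening: 0.0293
```

Request:
arm_command(
  commands=[
    [0, [0, 0, 5], 0],
    [0, [0, 0, 10], 0],
    [0, [0, 0, 20], 0],
    [0, [0, 0, 25], 0],
    [0, [0, 0, 25], 0],
    [0, [0, 0, 15], 0],
    [0, [0, 0, 0], 0],
    [0, [0, 0, 0], 0],
  ],
)

```text
t: 5.0
eef_pos: [0.4794, 0.1421, 0.3148]
tcp_rot: [0.929, 0.37, 0.0, 0.0]
ft_force: [0.4, -0.0, -2.1]
opening: 0.0294
```

```bash
python3 - <<'E'
from h import *
o=get_obs();im=viewer.camera("wrist");cv2.imwrite("pics/w4.png",im[:,:,::-1])
s=viewer.camera("scene");crop(s,280,140,480,300,3,"pics/s4.png")
print(o["t"],o["eef_pos"],o["tcp_rot"],o["ft_force"],o["torque"],o["opening"])
E
```

```text
5.0 [0.47941    0.1420907  0.31480576] [9.28995370e-01 3.70091285e-01 1.88001404e-04 8.75185910e-05] [ 0.39997137 -0.01866597 -2.14550097] [0.01901166 0.00026392 0.01973922] 0.029402212178881414
```

View pics/w4.png

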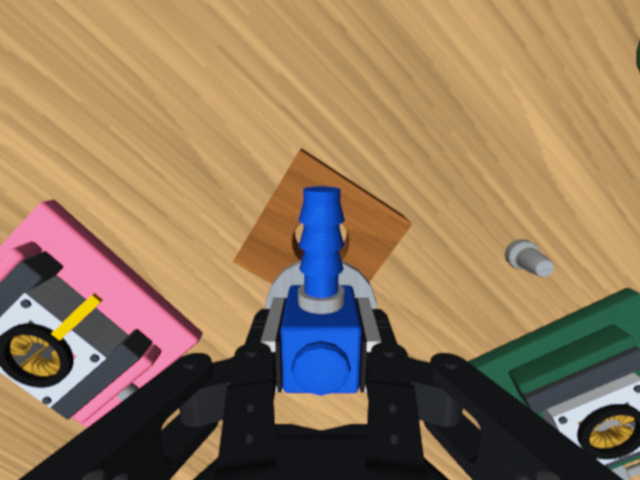

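View pics/s4.png

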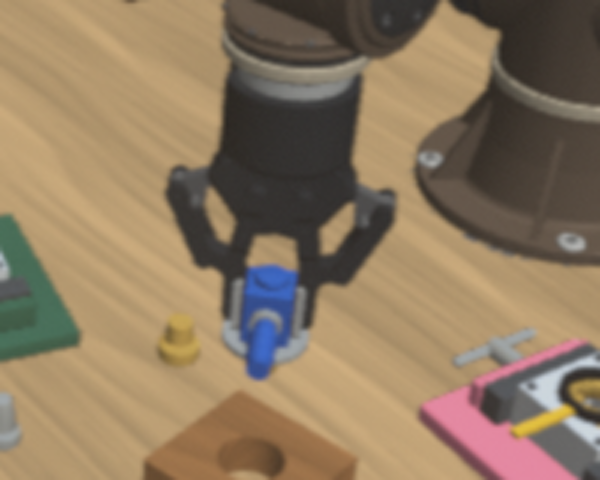

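```bash
python3 - <<'E'
from h import *
o=get_obs()
R0=R.from_quat(o["tcp_rot"]).as_matrix()
def tool(px,z): return R0.T@(unproj("wrist",px,z,o)-o["eef_pos"])
zt=o["eef_pos"][2]-.1397
im=cv2.imread("pics/w4.png");crop(im[:,:,::-1],260,170,380,410,3,"pics/w4z.png")
print(tool((320.5,368),zt))
# expected pixel of top centre & tip if perfectly centred
for t in ([0,0,.1397],[.015,.015,.1397],[.015,-.015,.1397],[-.015,0.015,.1397],[-.015,-.015,.1397],[.062,0,.1397+.016]):
    print(t,proj("wrist",R0@np.array(t)+o["eef_pos"],o))
E
```

```text
[-0.00302137  0.00088583  0.13970293]
[0, 0, 0.1397] [318.12926911 361.28051368]
[0.015, 0.015, 0.1397] [359.52268678 326.29155592]
[0.015, -0.015, 0.1397] [276.46338673 326.40243903]
[-0.015, 0.015, 0.1397] [356.83471815 393.68044052]
[-0.015, -0.015, 0.1397] [279.66815852 393.79085589]
[0.062, 0, 0.1557] [317.83215957 188.98337709]
```

View pics/w4z.png

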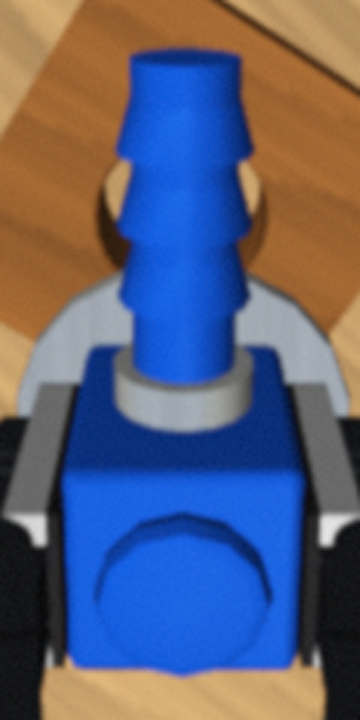

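Elbow is held square and centred in the jaws, with the stem hanging free. The wrist camera shows about a 1 mm bias along tool y. Corrected for it, the mouth is at about (0.533, -0.1525). I'll go above it now.

Request:
arm_command(
  commands=[
    [0, [6, -30, 0], 2],
    [0, [7, -40, 0], 3],
    [0, [7, -40, 0], 3],
    [0, [7, -40, 0], 3],
    [0, [7, -40, 0], 1.5],
    [0, [7, -40, 0], 0],
    [0, [7, -40, 0], 0],
    [0, [5.5, -24.5, 0], 0],
  ],
)

```text
t: 5.9
eef_pos: [0.5333, -0.155, 0.3136]
tcp_rot: [0.884, 0.468, -0.001, -0.0]
ft_force: [0.6, 0.6, -1.4]
opening: 0.0294
```

Request:
arm_command(
  commands=[
    [0, [0, 0, -15], 0],
    [0, [0, 0, -15], 0],
    [0, [0, 0, 0], 0],
    [0, [0, 0, 0], 0],
    [0, [0, 0, 0], 0],
  ],
)

```text
t: 6.4
eef_pos: [0.5334, -0.1522, 0.285]
tcp_rot: [0.883, 0.469, 0.0, 0.0]
ft_force: [-0.8, -0.2, -1.0]
opening: 0.0292
```

```bash
python3 - <<'E'
from h import *
o=get_obs();s=viewer.camera("scene");t=viewer.camera("top")
a=cv2.resize(s[160:280,200:320],None,fx=4,fy=4);b=cv2.resize(t[175:275,330:430],(480,480))
cv2.imwrite("pics/s5.png",np.hstack([a,b])[:,:,::-1][:, :960][:, :, :] if False else cv2.resize(np.hstack([a,b])[:,:,::-1],(800,400)))
print(o["t"],o["eef_pos"],o["tcp_rot"],o["ft_force"],o["torque"],o["opening"])
print("yaw",2*np.degrees(np.arctan2(o["tcp_rot"][1],o["tcp_rot"][0])))
E
```

```text
6.4 [ 0.53335068 -0.15222631  0.28503961] [8.83100586e-01 4.69183682e-01 8.78528261e-05 1.43056065e-04] [-0.78101791 -0.20103264 -1.02931125] [-0.02538107  0.02611994 -0.00693262] 0.029226860116081034
yaw 55.96264210110316
```

View pics/s5.png

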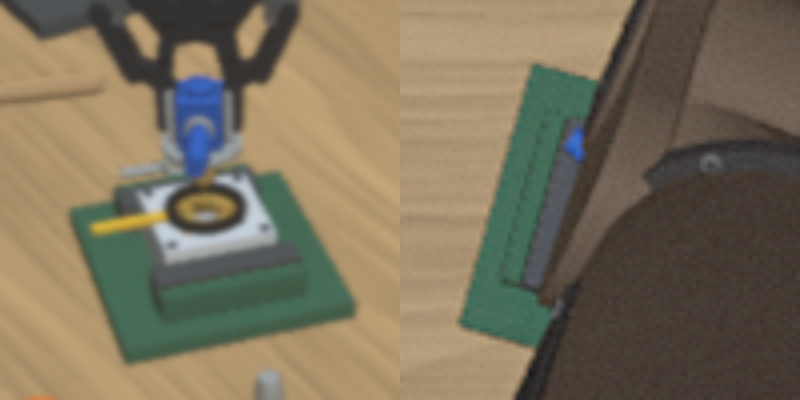

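Request:
arm_command(
  commands=[
    [0, [0, 0, -15], 0],
    [0, [0, 0, -7], 0],
    [0, [0, 0, -3], 0],
    [0, [0, 0, -2], 0],
    [0, [0, 0, 0], 0],
    [0, [0, 0, 0], 0],
  ],
)

```text
t: 7.1
eef_pos: [0.5333, -0.1524, 0.258]
tcp_rot: [0.883, 0.469, 0.0, 0.0]
ft_force: [-0.7, -0.2, -2.4]
opening: 0.0291
```

Request:
arm_command(
  commands=[
    [0, [0, 0, -2], 0],
    [0, [0, 0, -1], 0],
    [0, [0, 0, -1], 0],
    [0, [0, 0, 0], 0],
    [0, [0, 0, 0], 0],
  ],
)

```text
t: 7.6
eef_pos: [0.5332, -0.1524, 0.2537]
tcp_rot: [0.883, 0.469, 0.0, 0.0]
ft_force: [0.2, -0.2, -1.1]
opening: 0.029
```

Request:
arm_command(
  commands=[
    [0, [0, 0, -1], 0],
    [0, [0, 0, -1], 0],
    [0, [0, 0, 0], 0],
    [0, [0, 0, 0], 0],
  ],
)

```text
t: 8.0
eef_pos: [0.5332, -0.1524, 0.2517]
tcp_rot: [0.883, 0.469, -0.0, 0.0]
ft_force: [-0.1, -1.1, -2.7]
opening: 0.0293
```

Request:
arm_command(
  commands=[
    [0, [0, 0, -1], 0],
    [0, [0, 0, -1], 0],
    [0, [0, 0, 0], 0],
    [0, [0, 0, 0], 0],
  ],
)

```text
t: 8.4
eef_pos: [0.5332, -0.1523, 0.2497]
tcp_rot: [0.883, 0.469, 0.0, 0.0]
ft_force: [-0.5, 0.8, -1.8]
opening: 0.0294
```

Request:
arm_command(
  commands=[
    [0, [0, 0, -1], 0],
    [0, [0, 0, 0], 0],
    [0, [0, 0, 0], 0],
  ],
)

```text
t: 8.7
eef_pos: [0.5332, -0.1524, 0.2487]
tcp_rot: [0.883, 0.469, 0.0, 0.0]
ft_force: [-0.4, -0.8, -2.0]
opening: 0.0291
```

Request:
arm_command(
  commands=[
    [0, [0, 0, -1], 0],
    [0, [0, 0, 0], 0],
    [0, [0, 0, 0], 0],
  ],
)

```text
t: 9.0
eef_pos: [0.5332, -0.1523, 0.2477]
tcp_rot: [0.883, 0.469, -0.0, 0.0]
ft_force: [0.1, 0.2, -1.5]
opening: 0.0294
```

Request:
arm_command(
  commands=[
    [0, [0, 0, -1], 0],
    [0, [0, 0, 0], 0],
    [0, [0, 0, 0], 0],
  ],
)

```text
t: 9.3
eef_pos: [0.5332, -0.1524, 0.2467]
tcp_rot: [0.883, 0.469, 0.0, 0.0]
ft_force: [0.7, 0.4, -2.4]
opening: 0.0293
```

Request:
arm_command(
  commands=[
    [0, [0, 0, -1], 0],
    [0, [0, 0, 0], 0],
    [0, [0, 0, 0], 0],
  ],
)

```text
t: 9.6
eef_pos: [0.5332, -0.1524, 0.2457]
tcp_rot: [0.883, 0.469, -0.0, 0.0]
ft_force: [-0.3, -0.7, -2.1]
opening: 0.0293
```

Request:
arm_command(
  commands=[
    [0, [0, 0, -1], 0],
    [0, [0, 0, 0], 0],
    [0, [0, 0, 0], 0],
  ],
)

```text
t: 9.9
eef_pos: [0.5332, -0.1524, 0.2447]
tcp_rot: [0.883, 0.469, 0.0, 0.0]
ft_force: [0.0, 0.2, -1.8]
opening: 0.0292
```

Request:
arm_command(
  commands=[
    [0, [0, 0, -1], 0],
    [0, [0, 0, 0], 0],
    [0, [0, 0, 0], 0],
  ],
)

```text
t: 10.2
eef_pos: [0.5332, -0.1524, 0.2437]
tcp_rot: [0.883, 0.469, 0.0, 0.0]
ft_force: [-0.2, 0.4, -1.3]
opening: 0.0292
```

The lugs are in the slots with no resistance. I'll continue down to the gasket.

Request:
arm_command(
  commands=[
    [0, [0, 0, -1], 0],
    [0, [0, 0, -1], 0],
    [0, [0, 0, 0], 0],
    [0, [0, 0, 0], 0],
  ],
)

```text
t: 10.6
eef_pos: [0.5332, -0.1524, 0.2417]
tcp_rot: [0.883, 0.469, -0.0, 0.0]
ft_force: [0.6, -0.8, -2.4]
opening: 0.0295
```

Request:
arm_command(
  commands=[
    [0, [0, 0, -1], 0],
    [0, [0, 0, -1], 0],
    [0, [0, 0, 0], 0],
    [0, [0, 0, 0], 0],
  ],
)

```text
t: 11.0
eef_pos: [0.5332, -0.1524, 0.2397]
tcp_rot: [0.883, 0.469, -0.0, 0.0]
ft_force: [-0.3, -0.5, -1.9]
opening: 0.0292
```

Request:
arm_command(
  commands=[
    [0, [0, 0, -1], 0],
    [0, [0, 0, 0], 0],
    [0, [0, 0, 0], 0],
  ],
)

```text
t: 11.3
eef_pos: [0.5332, -0.1524, 0.2388]
tcp_rot: [0.883, 0.469, 0.0, 0.0]
ft_force: [-0.2, -0.3, -1.2]
opening: 0.0295
```

Request:
arm_command(
  commands=[
    [0, [0, 0, -1], 0],
    [0, [0, 0, 0], 0],
    [0, [0, 0, 0], 0],
  ],
)

```text
t: 11.6
eef_pos: [0.5332, -0.1524, 0.2379]
tcp_rot: [0.883, 0.469, 0.0, 0.0]
ft_force: [-0.7, -0.0, 1.5]
opening: 0.0292
```

```bash
python3 - <<'E'
from h import *
s=viewer.camera("scene");w=viewer.camera("wrist")
a=cv2.resize(s[180:260,220:300],(400,400),interpolation=2);b=cv2.resize(w[120:440,160:480],(400,400))
cv2.imwrite("pics/s6.png",np.hstack([a,b])[:,:,::-1])
print(np.mean([get_obs()["ft_force"] for _ in range(5)],0),get_obs()["torque"])
E
```

```text
[-0.35539018  1.03971414  1.41614411] [ 0.02154892  0.04811579 -0.02928427]
```

View pics/s6.png

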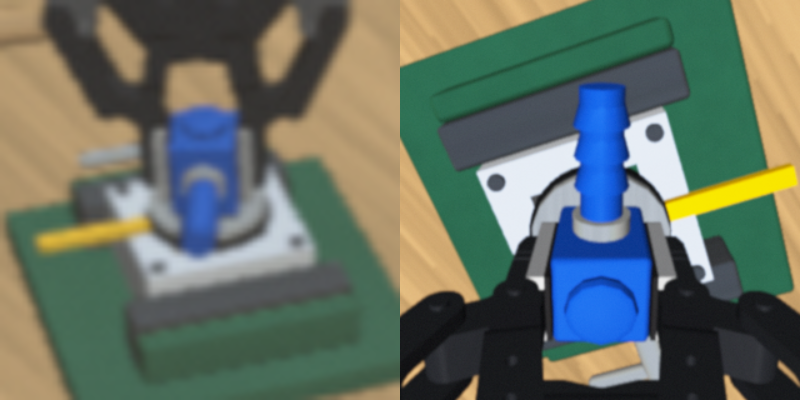

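The gasket contact is felt: +3 N, with the TCP 1 mm past contact. Now I'll turn clockwise, following it down.

Request:
arm_command(
  commands=[
    [0, [0, 0, 0], -3],
    [0, [0, 0, 0], -3],
    [0, [0, 0, 0], -3],
    [0, [0, 0, 0], -3],
    [0, [0, 0, 0], 0],
    [0, [0, 0, 0], 0],
  ],
)

```text
t: 12.3
eef_pos: [0.5332, -0.1524, 0.2378]
tcp_rot: [0.927, 0.375, 0.0, 0.0]
ft_force: [0.2, -0.4, 2.4]
opening: 0.029
```

```bash
cat > st.py <<'E'
from h import *
o=get_obs();print(o["t"],o["eef_pos"].round(5),"yaw",2*np.degrees(np.arctan2(o["tcp_rot"][1],o["tcp_rot"][0])).round(2),o["ft_force"].round(1),o["torque"].round(3),o["opening"])
E
python3 st.py
```

```text
12.3 [ 0.53323 -0.15239  0.23782] yaw 44.02 [ 0.2 -0.4  2.4] [-0.025 -0.05  -0.047] 0.029033176632665456
```

Request:
arm_command(
  commands=[
    [0, [0, 0, -0.3], -4],
    [0, [0, 0, -0.3], -4],
    [0, [0, 0, 0], 0],
    [0, [0, 0, 0], 0],
  ],
)

```text
t: 12.7
eef_pos: [0.5332, -0.1524, 0.2373]
tcp_rot: [0.951, 0.31, 0.0, 0.0]
ft_force: [0.7, 0.2, 3.8]
opening: 0.0293
```

```bash
python3 st.py
```

```text
12.7 [ 0.53323 -0.15239  0.23728] yaw 36.08 [0.7 0.2 3.8] [-0.001 -0.049 -0.114] 0.0293466100998159
```

Request:
arm_command(
  commands=[
    [0, [0, 0, -0.3], -4],
    [0, [0, 0, -0.3], -4],
    [0, [0, 0, 0], 0],
    [0, [0, 0, 0], 0],
  ],
)

```text
t: 13.1
eef_pos: [0.5332, -0.1524, 0.2368]
tcp_rot: [0.97, 0.242, 0.0, 0.0]
ft_force: [0.2, 0.4, 5.6]
opening: 0.029
```

```bash
python3 st.py
```

```text
13.1 [ 0.53323 -0.15241  0.23676] yaw 28.06 [0.2 0.4 5.6] [-0.011 -0.03  -0.08 ] 0.029040219972035416
```

Request:
arm_command(
  commands=[
    [0, [0, 0, -0.2], -4],
    [0, [0, 0, -0.2], -4],
    [0, [0, 0, 0], 0],
    [0, [0, 0, 0], 0],
  ],
)

```text
t: 13.5
eef_pos: [0.5333, -0.1524, 0.2364]
tcp_rot: [0.985, 0.174, 0.0, 0.0]
ft_force: [0.5, -0.4, 5.3]
opening: 0.0294
```

```bash
python3 st.py
```

```text
13.5 [ 0.53327 -0.15242  0.23641] yaw 20.06 [ 0.5 -0.4  5.3] [-0.023  0.036 -0.116] 0.029426638415172575
```

Request:
arm_command(
  commands=[
    [0, [0, 0, -0.2], -4],
    [0, [0, 0, -0.2], -4],
    [0, [0, 0, 0], 0],
    [0, [0, 0, 0], 0],
  ],
)

```text
t: 13.9
eef_pos: [0.5333, -0.1524, 0.2361]
tcp_rot: [0.994, 0.105, 0.0, 0.0]
ft_force: [-1.4, 0.7, 6.8]
opening: 0.0291
```

```bash
python3 st.py
```

```text
13.9 [ 0.53329 -0.1524   0.23613] yaw 12.06 [-1.4  0.7  6.8] [ 0.037  0.054 -0.101] 0.029085946310447718
```

Request:
arm_command(
  commands=[
    [0, [0, 0, 0], -4],
    [0, [0, 0, 0], -4],
    [0, [0, 0, 0], -4],
    [0, [0, 0, 0], 0],
    [0, [0, 0, 0], 0],
  ],
)

```text
t: 14.4
eef_pos: [0.5333, -0.1525, 0.2362]
tcp_rot: [1.0, 0.001, 0.0, 0.0]
ft_force: [-0.3, 0.7, 7.0]
opening: 0.0296
```

```bash
python3 st.py
```

```text
14.4 [ 0.53333 -0.15247  0.23617] yaw 0.06 [-0.3  0.7  7. ] [-0.062  0.057 -0.138] 0.029553456826166058
```

Request:
arm_command(
  commands=[
    [0, [0, 0, 0], -4],
    [0, [0, 0, 0], -4],
    [0, [0, 0, 0], -4],
    [0, [0, 0, 0], -4],
    [0, [0, 0, 0], 0],
    [0, [0, 0, 0], 0],
  ],
)

```text
t: 15.0
eef_pos: [0.5331, -0.1527, 0.2361]
tcp_rot: [0.99, -0.139, 0.0, 0.0]
ft_force: [-2.4, -2.4, 7.5]
opening: 0.0297
```

```bash
python3 st.py; python3 - <<'E'
from h import *
w=viewer.camera("wrist");cv2.imwrite("pics/w7.png",w[:,:,::-1])
E
```

```text
15.0 [ 0.53312 -0.15265  0.2361 ] yaw -15.94 [-2.4 -2.4  7.5] [-0.537  0.401 -0.076] 0.029653909011610434
```

View pics/w7.png

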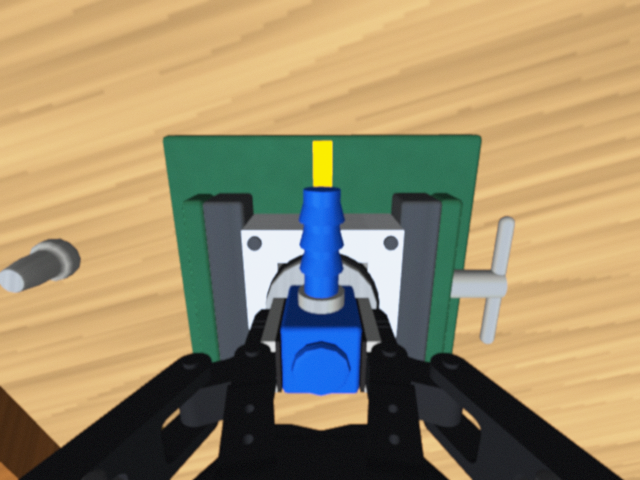

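The outlet (tip at 322,190) lies over the yellow bar (322,140–187). Releasing.

Request:
arm_command(
  commands=[
    [0.3, [0, 0, 0], 0],
    [0.6, [0, 0, 0], 0],
    [1, [0, 0, 0], 0],
    [1, [0, 0, 0], 0],
    [1, [0, 0, 0], 0],
    [1, [0, 0, 0], 0],
  ],
)

```text
t: 15.65
eef_pos: [0.5332, -0.1523, 0.2356]
tcp_rot: [0.99, -0.139, -0.0, 0.0]
ft_force: [0.2, -1.2, -0.4]
opening: 0.0856
```

```bash
python3 st.py; python3 - <<'E'
from h import *
w=viewer.camera("wrist");cv2.imwrite("pics/w8.png",w[:,:,::-1])
E
```

```text
15.65 [ 0.53316 -0.15229  0.2356 ] yaw -16.04 [ 0.2 -1.2 -0.4] [ 0.041  0.004 -0.082] 0.0855660224403106
```

View pics/w8.png

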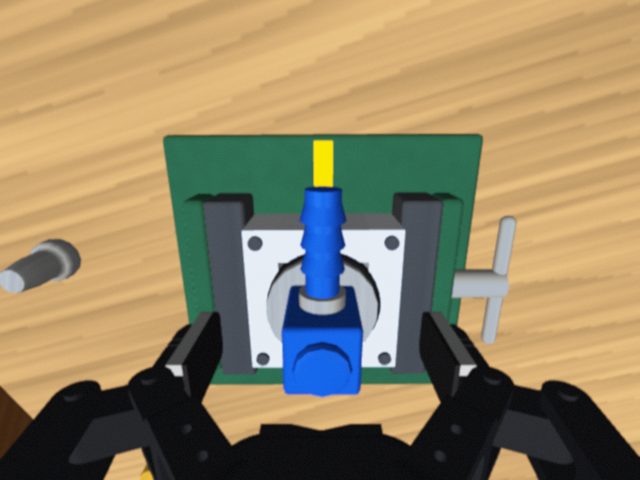

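Fingers are clear and the elbow stayed put. I'll back off upward.

Request:
arm_command(
  commands=[
    [1, [0, 0, 15], 0],
    [1, [0, 0, 25], 0],
    [1, [0, 0, 30], 0],
    [1, [-10, 0, 30], 0],
    [1, [-25, 8, 0], 0],
    [1, [0, 0, 0], 0],
    [1, [0, 0, 0], 0],
  ],
)

```text
t: 16.4
eef_pos: [0.4982, -0.1444, 0.336]
tcp_rot: [0.99, -0.14, 0.0, 0.0]
ft_force: [0.6, 0.4, -0.6]
opening: 0.0855
```

```bash
python3 st.py; python3 - <<'E'
from h import *
o=get_obs();w=viewer.camera("wrist");s=viewer.camera("scene")
cv2.imwrite("pics/w9.png",w[:,:,::-1])
cv2.imwrite("pics/c9.png",np.hstack([cv2.resize(w[100:300,220:420],(400,400),interpolation=2),cv2.resize(s[180:260,220:300],(400,400),interpolation=2)])[:,:,::-1])
C=(.5333,-.1524); a=np.radians(-16.2)
print("proj mark@pointer",proj("wrist",(C[0]+.062*np.cos(a),C[1]+.062*np.sin(a),.054),o),"bodytop",proj("wrist",(*C,.0967),o),"tip",proj("wrist",(C[0]+.062*np.cos(a),C[1]+.062*np.sin(a),.0768),o))
E
```

```text
16.4 [ 0.49818 -0.14436  0.33599] yaw -16.06 [ 0.6  0.4 -0.6] [-0.033  0.013  0.039] 0.08546626173968398
proj mark@pointer [317.85452077 106.08435672] bodytop [317.48736032 210.05254778] tip [317.60390325 103.7084896 ]
```

View pics/c9.png

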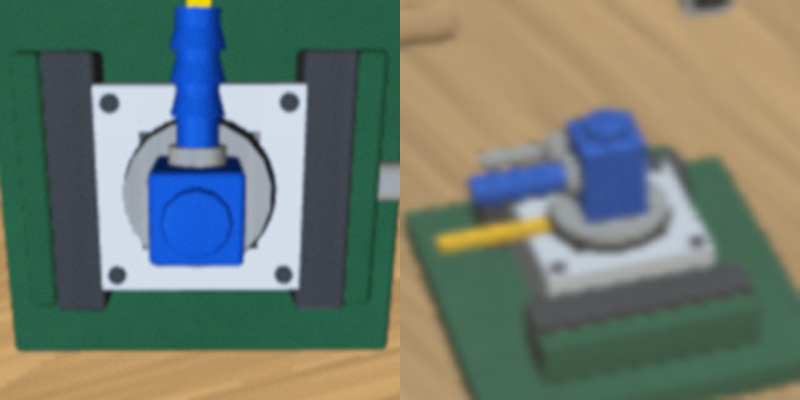

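The outlet lies along the bar and the flange sits flat on the gasket. Nothing is touching the elbow. Handing in.

```bash
python3 -c "
from bench import order; print(order.hand_in())"
```

```text
the job is handed in; nothing more can be done
None
```

The elbow is threaded into the green-vise manifold with its outlet over the yellow pointer. It is released, the arm is clear, and the job was handed in at about 16.5 s of the 72 s allowed. The hand-in gave no verdict.

- **Threading:** I lifted the elbow out of its holder and lowered it over the mouth at a yaw of 56° (about 72° anticlockwise of the pointer). The lugs dropped through on the first try with no resistance. After the gasket was felt, I turned it 72° clockwise and followed it down about 2.7 mm.
- **Forces:** The gripper pressed with at most about 9 N. The turning moment, read at the wrist, stayed at or below about 0.14 N m. During the last turn a sideways force of about 3.4 N built up, and it was gone after release.
- **Last checks:** From the arm's position before release, the elbow's origin is about 24.8 mm above the table. The wrist picture shows the outlet along the yellow bar, to within about 1°, and the fingers clear of the elbow.
- **Not fully confirmed:**
  - The flange looks up to about 1 mm off-centre on the gasket, well within the 4 mm allowed.
  - The cameras could not confirm the final height to better than about 2 mm.
  - The cameras disagreed by 1–2 mm (4 mm at most) on where the mouth is; the stem went in without sideways force.
  - I did not take a separate picture to check that the other things on the bench had not moved. I passed well above them and felt no contact.

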